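# Fill the jar tray and slide it home under the packing shelf

### The job

Stand the spare black jar in the empty front place of the blue tray and let go of it. Then take the tray by its yellow grip and slide it along the bench, between the two metal guides, under the low shelf until you feel the spring buffer hidden at the back; press it in gently with about 10 N (never more than 20 N on any part of the station) for half a second, then let go so that the tray stays resting against the buffer. Keep tray, jars and gripper clear of the shelf board, do not lift the tray, and leave the tape roll and the orange carton where they are.

Things in the scene. Friction and masses are not known exactly. Their poses are not given: they have to be found in the camera images.
- tray: Blue tray with one row of three 52 mm square jar places. Origin: centre of the underside of its 168 x 58 mm body; x runs along the row from grip end to far end (nose), z up. Floor 4 mm thick; walls and dividers 3 mm thick, tops 20 mm over the bench. A flat tongue, 20 mm wide and 6 mm high, joins the yellow grip to it. 0.22 to 0.41 kg empty; loaded, it takes 2 to 5 N to slide.
- tray_grip (a point): Point in the yellow upright grip tab, 35 mm over the bench, 147 mm from the tray's origin along its -x (63 mm ahead of its front wall). The tab is 16 mm thick along the tray's y, 26 mm long along x, and reaches from 4 to 50 mm over the bench: pinch it from above, fingers closing along the tray's y.
- tray_nose (a point): Middle of the tray's far end face, 84 mm from the tray's origin along its +x, 10 mm above its underside.
- cell_front (a point): Centre of the floor of the empty place, the one nearest the yellow grip (55 mm from the tray's origin along -x, floor 4 mm above the bench); axes as the tray's.
- cell_mid (a point): Centre of the floor of the middle place, which holds a jar.
- cell_back (a point): Centre of the floor of the place at the nose end, which holds a jar.
- jar_spare: The spare jar, alone on the bench: black, screw lid, orange label band; 46 mm diameter at the lid (44 mm below), 44 mm tall, 0.05 kg. Origin: centre of its underside, z up. Grip it high, and set it down with fingers closing along the tray's y, so that they clear the 20 mm walls and the next jar.
- jar_mid: Identical jar already standing in the middle place of the tray. Origin: centre of its underside.
- jar_back: Identical jar already standing in the place at the nose end of the tray. Origin: centre of its underside.
- station: Fixed bench riser. Origin: at bench height below the middle of the shelf's front edge; x points in under the shelf (the tray's way), y across, z up. Two upright aluminium guides 30 mm high, 66 mm clear between them (tray: 58 mm), from x = 0 to 200 mm; flares in front widen to 95 mm at x = -32 mm. Posts at y = +-225 mm; the trays beside the guides are dressing.
- shelf: The riser's wooden shelf board, the overhang: 260 mm deep, 470 mm wide, underside 60 mm and top 74 mm over the bench. Origin and axes are the station's. A jar seated in the tray is 48 mm high there and passes 12 mm below; one perched on a tray wall does not.
- stop: Fixed rear plate of the bay (origin and axes are the station's; plate at x = 244 to 256 mm). It carries a rubber buffer pad on a damped spring, 3 N per mm. The pad's setting is not measured: the tray's nose first meets it between x = 166 and 202 mm. The press is what the pad feels, on top of sliding friction. Let go, the tray springs back a little until friction holds it against the pad.
- tape: Bystander: brown parcel-tape roll lying flat, 90 mm outer diameter, 25 mm high. Origin: centre of its underside.
- carton: Bystander: small orange product carton with a white band, 55 x 55 x 65 mm. Origin: centre of its underside.

How it is judged:
On the way, in this order (a step that is already met when the one before it is completed fails the run):
1. the spare jar stands upright in the tray's front place, let go, the tray not yet under the shelf (horizontal distance between jar_spare and cell_front below 0.006 m and z of jar_spare in the frame of cell_front below 0.004 m and angle between jar_spare's own z axis and vertical below 0.12 rad and contact force between the fingers and jar_spare below 0.1 N and x of tray_nose in the frame of station below 0.12 m), for 0.2 s.
2. the tray, between the guides, is pressed against the spring buffer with 5 to 20 N for 0.2 s (angle between the x axis of tray and the x axis of station, either way round below 0.06 rad and x of tray_nose in the frame of station above 0.155 m and y of tray_nose in the frame of station between -0.01 and 0.01 m and contact force between tray and stop between 5 and 20 N), for 0.2 s.
At the end, for the whole second after the job is handed in: All jars upright (7 deg) on the floor of their places (6 mm from centre, 4 mm in height); tray flat and still between the guides (nose 10 mm from the middle, 3.4 deg), nose 155 mm or more in from the shelf edge and still resting on the spring buffer (over 0.3 N) (horizontal distance between jar_spare and cell_front below 0.006 m and z of jar_spare in the frame of cell_front below 0.004 m and angle between each of jar_spare, jar_mid, jar_back's own z axis and vertical below 0.12 rad and horizontal distance between jar_mid and cell_mid below 0.006 m and z of jar_mid in the frame of cell_mid below 0.004 m and horizontal distance between jar_back and cell_back below 0.006 m and z of jar_back in the frame of cell_back below 0.004 m and angle between the x axis of tray and the x axis of station, either way round below 0.06 rad and x of tray_nose in the frame of station above 0.155 m and y of tray_nose in the frame of station between -0.01 and 0.01 m and contact force between tray and stop above 0.3 N and linear speed of tray below 0.01 m/s and height (world z) of tray below 0.004 m); the robot touches nothing.
It fails at once if anything touches the shelf board with more than 1 N (contact force between shelf and anything else above 1 N).
It fails at once if more than 20 N on the station (guides, buffer) (contact force between station and anything else above 20 N).
It fails at once if the tray is lifted more than 20 mm (height (world z) of tray above 0.02 m).
It fails at once if the tape roll is moved more than 15 mm (distance of tape from where it was at the start of the episode above 0.015 m).
It fails at once if the carton is moved more than 15 mm (distance of carton from where it was at the start of the episode above 0.015 m).
It also fails if it takes over 64 s, if anything falls off the work surface, if the arm or the gripper's body presses on something with over 40 N, if the wrist force passes 120 N, or if a joint passes its speed limit or range.

### The arm

A 6-joint arm with a two-finger parallel gripper is mounted at the origin on the work surface. World frame = base frame: x ahead of the robot, y to its left, z up, the work surface at z = 0. Lengths are in m, angles in rad, forces in N, time in s.
With the tool pointing down it reaches from about 0.25 to 0.775 m from the base axis. Payload 8.9 kg.
Tool frame: the origin (TCP) lies on the centre line of the jaws, within the pads' length; the fingertips stand 14 mm ahead of it and the grasp point (between the pads) lies 5 mm behind it; z points along the fingers, y is the line along which they close (so a half turn about z gives the same grasp; the last joint's range is limited). The gripper opens to 85 mm and grips with 20 to 120 N. Pads are 22 mm wide; open, the fingers measure 114 mm over their backs; the gripper's body (76 mm by 85 mm) begins 54 mm behind the grasp point. The pads swing forward as they close: fully open they stand 13 mm farther back than shut.
Start: joints at [-1.335, 0.291, -0.153, 1.127, 0, 1.431], TCP at [0.192, -0.489, 0.224] pointing down, gripper open.
Joint ranges: [-2.52, 2.52], [-0.91, 1.74], [-1.3, 1.37], [-1.96, 2.02], [-1.52, 1.47], [-3.14, 3.14]. Speed limits (rad/s): [2.22, 2.22, 2.79, 3.14, 3.14, 3.14].

### API

Orientations are given as [roll, pitch, yaw] about the fixed x, y, z axes, in that order (R = Rz(yaw) Ry(pitch) Rx(roll)).
In Python, from station import * gives the robot as it stands. The module is installed in compiled form; this text tells all that it offers.
- The arm moves only by the shell command python3 -m pendant 'ROWS'. ROWS is JSON, a list that holds one entry, the list of rows, each a list of 5 numbers: the shift along the tool's x, y, z in mm, then the turn about the tool's z in degrees, then the finger opening in mm, from 0 to 85.4. A call has 1 to 12 rows; each row shifts and turns the commanded pose from where the row before left it, along the tool's axes as they then stand; what a row does not reach is not made up. A row lasts 1/8 s, in which the tool goes at most 62.5 mm and 10.7 degrees, less where a joint would pass 70% of its speed; a pose out of reach is approached as far as the arm can. A call with a gripper value outside its range is refused whole. The fingers move at their own pace and stop on an object; the grip force is fixed at half the most. Time passes only in rows, so rows that do not move let the fingers close. It gives the time, the measured TCP pose, the force, the opening and the grip force at its end, in the units of the state.
- sense(): the state, without advancing time (a new reading comes with each control period).
- get_image(name): name is "side" or "top"; returns (picture, depth): 384x512x3 uint8, blue, green, red; 384x512 float32, m along the optical axis (not along the pixel's ray), 0 where there is no reading.
- camera_params(name): a dict with "fov_y" (degrees; the focal length in pixels is half the picture's height over the tangent of half this angle, whatever the lens; pixels are square), "cx", "cy" (the principal point, pixels), "k1" (the pictures are not rectified: a ray, as slopes to the right and down, at radius r is drawn at 1 + k1 r^2 times it, then the intrinsics apply), "eye" and "rotation" of the camera in the world. Camera axes: x right, y down, z forward; pixel columns grow to the right and rows downward; lengths in m; the calibration is good to about 2 mm. A picture is of the moment at which its call begins. camera_params takes no time and is no camera call.
- sign_off(): hands the job in; it is judged then, once.
The state is a dict: "time": time; "q": joint angles; "qd": joint speeds; "effort": joint torques, N m; "position": TCP position; "tool_rot": TCP orientation; "force": force on the tool from outside, world axes, zero at the start; "ft_torque": the same for the moment, N m; "finger_gap": opening from 0.0 (shut) to 1.0 (fully open); "grip_force": force on a finger pad.
Only numpy, scipy, OpenCV 4.12 (cv2) and the standard library are available. Lean on these libraries where they do the work, as an engineer would, in place of code of your own. Each camera call takes 0.05 s, during which the arm holds its last target. There are 200 camera calls.

## Working session

There is one attempt and no reset: what is moved stays moved. The work goes in short steps, Python scripts to look and compute and a shell command to move; the robot and the scene stay as the last step left them, time stands still between calls to the robot, and variables do not carry over. Pictures are saved under pics/ and viewed, at most 10 in all, crops included, and the job is handed in when it is done.

```bash
mkdir -p pics; cat > h.py <<'E'
import numpy as np, cv2
from station import *
def ray(cam,u,v):
    p=camera_params(cam); f=192/np.tan(np.radians(p["fov_y"])/2)
    d=np.array([(u-p["cx"])/f,(v-p["cy"])/f]); s=d.copy()
    for _ in range(20): s=d/(1+p["k1"]*(s@s))
    return np.array(p["eye"]),np.array(p["rotation"])@np.array([s[0],s[1],1.])
def onplane(cam,u,v,z):
    e,r=ray(cam,u,v); return e+r*(z-e[2])/r[2]
def cloud(cam,depth):
    p=camera_params(cam); f=192/np.tan(np.radians(p["fov_y"])/2)
    v,u=np.mgrid[:384,:512]; d=np.stack([(u-p["cx"])/f,(v-p["cy"])/f],-1); s=d.copy()
    for _ in range(20): s=d/(1+p["k1"]*(s**2).sum(-1,keepdims=True))
    c=np.concatenate([s,np.ones((384,512,1))],-1)*depth[...,None]
    return c@np.array(p["rotation"]).T+np.array(p["eye"])
E
python3 - <<'E'
from h import *
for c in("top","side"):
    im,d=get_image(c); cv2.imwrite(f"pics/{c}0.png",im); np.savez(f"{c}0.npz",im=im,d=d); print(c,camera_params(c),(d>0).mean())
print(sense())
E
```

```text
top {'fov_y': 44.43837501737979, 'cx': 258.54160652161875, 'cy': 202.6322367308869, 'k1': -0.18677724523503983, 'eye': array([0.49222961, 0.02781717, 1.24213922]), 'rotation': array([-3.06175697, -0.01815728, -1.59256145])} 0.996002197265625
side {'fov_y': 56.7931275130932, 'cx': 263.09608929202284, 'cy': 192.51283443350468, 'k1': 0.028675424865991516, 'eye': array([0.44960135, 0.65720672, 0.58100106]), 'rotation': array([-2.24008784e+00,  9.32023925e-04, -2.93931559e+00])} 0.9958902994791666
{'time': 0.1, 'q': array([-1.33527387e+00,  2.91204974e-01, -1.54052417e-01,  1.12672203e+00,
        8.09901263e-06,  1.43152488e+00]), 'qd': array([ 0.00077994, -0.0020481 ,  0.00332188,  0.00083589,  0.00029475,
        0.00154202]), 'effort': array([ 2.67837910e-03, -5.37974918e+01,  3.31920612e+01,  9.25368920e-03,
       -1.03280668e-04, -4.35359162e-07]), 'position': array([ 0.19211544, -0.48814409,  0.22319902]), 'tool_rot': array([-3.14042214e+00, -1.72259768e-04,  3.74793798e-01]), 'force': array([-0.6821034 , -0.33894292, -0.31580809]), 'ft_torque': array([ 0.07139924,  0.02289847, -0.02671044]), 'grip_force': 0.0, 'finger_gap': 1.0002238295659167}
```

View pics/top0.png

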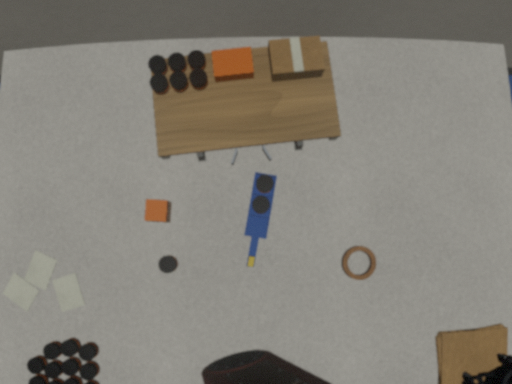

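View pics/side0.png

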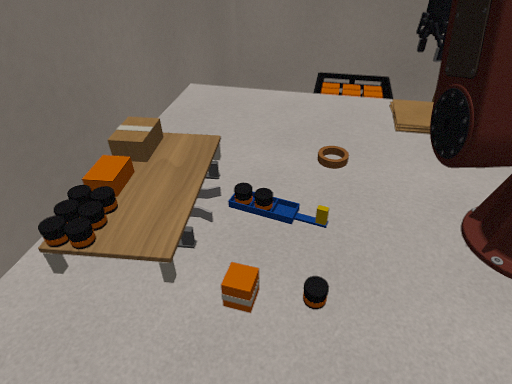

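The top view shows the tray at about (260,205), with its grip tab at (251,262). The spare jar is at (168,264), the carton at (157,210) and the tape at (359,262). The shelf front edge runs from (162,155) to (338,137), with flare tips at (235,158) and (267,153). The side view shows the same things: spare jar (316,291), yellow tab (322,214).

```bash
cat >> h.py <<'E'
from scipy.spatial.transform import Rotation as R
_cp=camera_params
def camera_params(n):
    p=dict(_cp(n)); r=np.array(p["rotation"])
    if r.ndim==1: p["rotation"]=R.from_euler("xyz",r).as_matrix()
    return p
def blobs(m,amin=15):
    n,l,s,c=cv2.connectedComponentsWithStats(m.astype(np.uint8)); return [(l==i,s[i],c[i]) for i in range(1,n) if s[i][4]>=amin]
def masks(im):
    h=cv2.cvtColor(im,cv2.COLOR_BGR2HSV).astype(int); H,S,V=h[...,0],h[...,1],h[...,2]
    return dict(blue=(H>100)&(H<130)&(S>130)&(V>40),yel=(H>18)&(H<34)&(S>130)&(V>90),blk=(V<58),ora=(H<16)&(S>190)&(V>100))
def tri(uvt,uvs):
    (a,p),(b,q)=ray("top",*uvt),ray("side",*uvs); t=np.linalg.lstsq(np.c_[p,-q],b-a,rcond=None)[0]
    x,y=a+p*t[0],b+q*t[1]; return (x+y)/2,np.linalg.norm(x-y)
def proj(cam,m,z):
    v,u=np.nonzero(m); return np.array([onplane(cam,a,b,z)[:2] for a,b in zip(u,v)])
E
cat > look.py <<'E'
from h import *
np.set_printoptions(precision=4,suppress=True)
for c in("top","side"):
    D=np.load(f"{c}0.npz"); im,d=D["im"],D["d"]; P=cloud(c,d)
    for k,m in masks(im).items():
        for b,s,ce in blobs(m,20):
            z=P[...,2][b]; q=P[b]
            if 0.15<np.median(q[:,0])<0.75 and abs(np.median(q[:,1]))<.35: print(c,k,s,ce.round(1),"med",np.median(q,0),"zmax",np.percentile(z,95))
D=np.load("top0.npz"); P=cloud("top",D["d"]); bench=P[200:330,300:340,2]; print("bench z",np.median(bench))
D2=np.load("side0.npz"); Ps=cloud("side",D2["d"])
im=D["im"]; m=masks(im)
p=proj("top",m["blue"],0.02); print("tray rect z.02",cv2.minAreaRect(p.astype(np.float32)*1000))
h=cv2.cvtColor(im,cv2.COLOR_BGR2HSV).astype(int)
wood=(P[...,2]>.05)&(P[...,0]>.55)&(np.abs(P[...,1])<.4); b=max(blobs(wood),key=lambda t:t[1][4]); 
p=proj("top",b[0],.074); r=cv2.minAreaRect(p.astype(np.float32)*1000); print("shelf",r); print(cv2.boxPoints(r))
for n,Q in(("top",P),("side",Ps)):
    g=(Q[...,2]>.012)&(Q[...,2]<.045)&(Q[...,0]>.55)&(np.abs(Q[...,1])<.2)
    for b,s,ce in blobs(g,6): print(n,"lowthing",s,ce.round(1),Q[b].min(0),Q[b].max(0))
E
python3 look.py
python3 -c "
import cv2
a=cv2.imread('pics/top0.png')[125:285,140:300]; b=cv2.imread('pics/side0.png')[150:320,150:350]
cv2.imwrite('pics/c1.png',cv2.hconcat([cv2.resize(a,(400,400)),cv2.resize(b,(400,400))]))"
```

```text
top blue [253 187   7  12  31] [255.1 192.6] med [0.6163 0.0122 0.0056] zmax 0.021143618737644587
top blue [265 192   7   9  24] [269.  195.4] med [ 0.6088 -0.0247  0.0062] zmax 0.02525639872814702
top blue [247 208  22  47 490] [256.4 226.7] med [0.5294 0.0134 0.0052] zmax 0.01923688031180233
top yel [249 257   5   8  31] [250.7 260.6] med [0.4399 0.0265 0.051 ] zmax 0.054115258663816945
top blk [257 176  15  16 186] [264.2 183.1] med [ 0.637  -0.0111  0.0488] zmax 0.05263464797816636
top blk [253 197  16  15 177] [260.5 204. ] med [ 0.5836 -0.0017  0.0488] zmax 0.0519943954375679
top blk [161 258  15  13 136] [167.1 263.7] med [0.4356 0.2407 0.0444] zmax 0.04823334707045224
top blk [ 203  351  126   33 2717] [256.3 370.5] med [0.2624 0.0232 0.4072] zmax 0.5318990271822488
side blue [ 229  192   98   36 1056] [276.1 210.6] med [0.542  0.0153 0.0065] zmax 0.019163355243626057
side yel [317 205  12   7  50] [322.7 208. ] med [0.4399 0.0269 0.0485] zmax 0.05054171640466937
side blk [  417     0    95   167 12379] [469.   80.6] med [0.2456 0.0724 0.3572] zmax 0.46435226728660045
side bl
[... 1145 characters left out ...]
call last):
  File "look.py", line 15, in <module>
    p=proj("top",b[0],.074); r=cv2.minAreaRect(p.astype(np.float32)*1000); print("shelf",r); print(cv2.boxPoints(r))
  File "h.py", line 31, in proj
    v,u=np.nonzero(m); return np.array([onplane(cam,a,b,z)[:2] for a,b in zip(u,v)])
                                        ~~~~~~~^^^^^^^^^^^
  File "h.py", line 9, in onplane
    e,r=ray(cam,u,v); return e+r*(z-e[2])/r[2]
        ~~~^^^^^^^^^
  File "h.py", line 4, in ray
    p=camera_params(cam); f=192/np.tan(np.radians(p["fov_y"])/2)
  File "h.py", line 19, in camera_params
    p=dict(_cp(n)); r=np.array(p["rotation"])
           ~~~^^^
ValueError: time passes only in moves, steps and waits
```

View pics/c1.png

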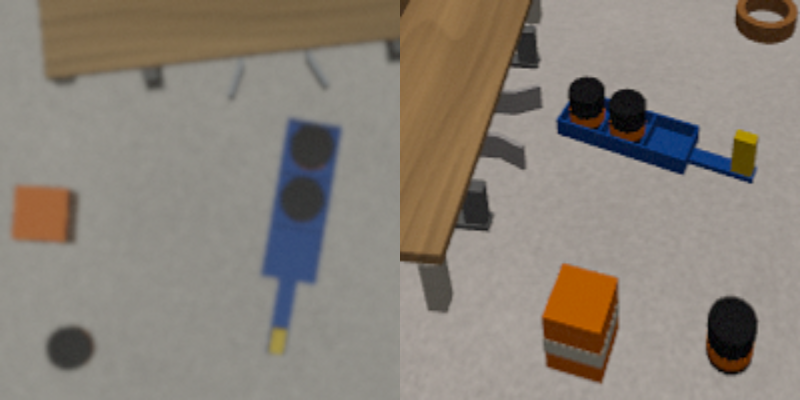

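The crop confirms the empty front place next to the tongue. Both flares are visible in both views. I'll cache the calibration and finish the measurements.

```bash
sed -i 's/^def camera_params/import functools\n@functools.lru_cache(None)\ndef camera_params/' h.py
cat > look2.py <<'E'
from h import *
import sys
np.set_printoptions(precision=4,suppress=True)
D=np.load("top0.npz"); P=cloud("top",D["d"]); D2=np.load("side0.npz"); Ps=cloud("side",D2["d"]); im=D["im"]
m,ms=masks(im),masks(D2["im"])
# tray body axis & edges, lids
def lids(n,mm,Q):
    for b,s,ce in blobs(mm["blk"],60):
        md=np.median(Q[b],0)
        if .4<md[0]<.7 and abs(md[1])<.3 and md[2]>.03:
            q=proj(n,b&(Q[...,2]>(.04)),md[2]); print(n,"blk",ce.round(1),md, "mid",(q.min(0)+q.max(0))/2,np.ptp(q,0))
lids("top",m,P); lids("side",ms,Ps)
print("tri spare",tri((167.1,263.7),(315.9,284))," yel",tri((250.7,260.6),(322.7,208)))
b=m["blue"]|((P[...,2]>.015)&(P[...,2]<.06)&(P[...,0]>.42)&(P[...,0]<.68)&(np.abs(P[...,1])<.07))
print("tray top", cv2.minAreaRect(proj("top",b,.02).astype(np.float32)*1000))
wood=(P[...,2]>.055)&(P[...,0]>.6)&(np.abs(P[...,1])<.4); b=max(blobs(wood),key=lambda t:t[1][4])[0]
q=proj("top",b,.074); 
for y0,y1 in((-.16,.22),):
    F=[]
    for y in np.arange(y0,y1,.01):
        s=q[np.abs(q[:,1]-y)<.005]; 
        if len(s): F.append((y,s[:,0].min()))
    F=np.array(F); k=np.polyfit(F[:,1]*0+F[:,0],F[:,1],1); print("front edge x=k*y+c",k,"resid",np.std(F[:,1]-np.polyval(k,F[:,0])))
print("shelf y range near front", q[q[:,0]<np.polyval(k,q[:,1])+.03][:,1].min(), q[q[:,0]<np.polyval(k,q[:,1])+.03][:,1].max())
for n,Q in(("top",P),("side",Ps)):
    g=(Q[...,2]>.010)&(Q[...,2]<.045)&(Q[...,0]>.62)&(np.abs(Q[...,1])<.25)
    for b,s,ce in blobs(g,6):
        w=Q[b]; hi=w[w[:,2]>np.percentile(w[:,2],60)]; print(n,"low",s,ce.round(1),"min",w.min(0),"max",w.max(0),"ymean hi",hi.mean(0))
E
python3 look2.py
```

```text
top blk [264.2 183.1] [ 0.637  -0.0111  0.0488] mid [ 0.6361 -0.011 ] [0.0387 0.0362]
top blk [260.5 204. ] [ 0.5836 -0.0017  0.0488] mid [ 0.5836 -0.0008] [0.036  0.0383]
top blk [167.1 263.7] [0.4356 0.2407 0.0444] mid [0.4355 0.2381] [0.0307 0.0362]
side blk [253.6 194.3] [0.6036 0.0022 0.0455] mid [ 0.6108 -0.0053] [0.0981 0.0604]
side blk [315.4 289.3] [0.437  0.2483 0.0427] mid [0.4374 0.2416] [0.0424 0.0434]
tri spare (array([0.4368, 0.24  , 0.0466]), np.float64(0.0008905167221641823))  yel (array([0.4404, 0.0271, 0.0489]), np.float64(0.00037377846081515726))
tray top ((545.8679809570312, 6.609519958496094), (57.927101135253906, 245.9713592529297), 79.02304077148438)
front edge x=k*y+c [-0.093   0.7327] resid 0.0009471317345872172
shelf y range near front -0.20785753511257724 0.25912988130968
top low [329 137   9   3  17] [332.8 138.2] min [ 0.7556 -0.2062  0.0122] max [ 0.758  -0.1873  0.0419] ymean hi [ 0.7565 -0.1998  0.0339]
top low [295 141   8   8  24] [297.5 145.1] min [ 0.7336 -0.1139  0.0101] max [ 0.7521 -0.0967  0.0447] ymean hi [ 0.7382 -0.1023  0.0371]
top low [26
[... 1309 characters left out ...]
mean hi [ 0.7408 -0.1022  0.0371]
side low [200 186  21   9 145] [210.4 190.3] min [ 0.7042 -0.0318  0.0102] max [ 0.7522 -0.0079  0.0306] ymean hi [ 0.7256 -0.0189  0.0274]
side low [229 192  21  17 237] [240.4 199.5] min [ 0.6201 -0.0197  0.0105] max [0.6704 0.0213 0.0449] ymean hi [0.636  0.0045 0.0348]
side low [192 206  21  13 151] [202.5 211.4] min [0.694  0.0557 0.01  ] max [0.7471 0.0733 0.0303] ymean hi [0.7169 0.0634 0.028 ]
side low [181 228  13  17 144] [187.4 237.5] min [0.7104 0.144  0.01  ] max [0.7348 0.1614 0.0449] ymean hi [0.7186 0.1575 0.0374]
side low [171 261   5  15  41] [172.8 268. ] min [0.716  0.2352 0.0104] max [0.7184 0.2498 0.043 ] ymean hi [0.7172 0.2429 0.0378]
```

```bash
python3 -m pendant '[[[0,0,0,-10.5,85],[0,0,0,-10.5,85],[0,0,0,-10.5,85],[0,0,0,-10.5,85],[0,0,0,-10.5,85],[0,0,0,-10.5,85],[0,0,0,-10.5,85],[0,0,0,-10.5,85],[0,0,0,-10.5,85],[0,0,0,-10.5,85],[0,0,0,-10.5,85],[0,0,0,-10.5,85]]]'
python3 -m pendant '[[[0,0,0,-10.5,85],[0,0,0,-10.5,85],[0,0,0,-0.5,85],[0,0,0,0,85]]]'
cat > go.py <<'E'
import sys; from h import *
np.set_printoptions(precision=4,suppress=True)
s=sense(); x,y,z,yaw=map(float,sys.argv[1:5]); r=R.from_euler("xyz",s["tool_rot"])
d=r.inv().apply(np.array([x,y,z])-s["position"])*1000
dy=-np.degrees((yaw-s["tool_rot"][2]+np.pi/2)%np.pi-np.pi/2)
print("t",s["time"],"shift",d.round(1),"turn",round(dy,2),"pos",s["position"],s["tool_rot"],"q",s["q"],"F",s["force"])
E
python3 go.py .4365 .24 .20 -.192
```

```text
time: 1.6
position: [0.1921, -0.4883, 0.2234]
tool_rot: [3.141, -0.001, 2.58]
force: [0.4, -0.1, -0.7]
finger_gap: 0.999
grip_force: 0.0
time: 2.1
position: [0.1921, -0.4885, 0.2235]
tool_rot: [3.141, -0.0, 2.945]
force: [0.1, 0.3, 0.4]
finger_gap: 0.993
grip_force: 0.0
t 2.1 shift [-97.6 762.1  23.8] turn -0.24 pos [ 0.1921 -0.4885  0.2235] [ 3.1413 -0.0001  2.9453] q [-1.3354  0.2909 -0.1536  1.1267  0.     -1.1391] F [0.125  0.2519 0.389 ]
```

```bash
python3 -m pendant '[[[-5,40,0,0,85],[-5,40,0,0,85],[-5,40,0,0,85],[-5,40,0,0,85],[-5,40,0,0,85],[-5,40,0,0,85],[-5,40,0,0,85],[-5,40,0,0,85],[-5,40,0,0,85],[-5,40,0,0,85],[-5,40,0,0,85],[-5,40,0,0,85]]]'
python3 go.py .4365 .24 .20 -.192
```

```text
time: 3.6
position: [0.3432, -0.0276, 0.2239]
tool_rot: [-3.142, 0.001, 2.946]
force: [0.3, -0.1, 0.1]
finger_gap: 0.996
grip_force: 0.0
t 3.6 shift [-39.4 280.6  23.9] turn -0.22 pos [ 0.3432 -0.0276  0.2239] [-3.1415  0.0008  2.9458] q [-0.2936 -0.0608 -0.5595  1.0713 -0.     -0.0978] F [ 0.3164 -0.1368  0.1094]
```

```bash
python3 -m pendant '[[[-5,40,0,0,85],[-5,40,0,0,85],[-5,40,0,0,85],[-5,40,0,0,85],[-5,40,0,0,85],[-5,40,0,0,85],[-8,41,0,0,85],[0,0,40,0,85],[0,0,40,0,85],[0,0,35,0,85],[0,0,0,0,85],[0,0,0,0,85]]]'
python3 go.py .4365 .24 .034 -.192
python3 - <<'E'
from h import *
im,d=get_image("side"); i2,_=get_image("top")
cv2.imwrite("pics/p1.png",cv2.hconcat([cv2.resize(im[150:350,220:420],(400,400)),cv2.resize(i2[200:320,110:230],(400,400))]))
E
```

```text
time: 5.1
position: [0.4346, 0.2399, 0.1099]
tool_rot: [3.141, 0.001, 2.948]
force: [-0.5, 0.5, 0.1]
finger_gap: 0.998
grip_force: 0.0
t 5.1 shift [-1.7  0.4 75.9] turn -0.1 pos [0.4346 0.2399 0.1099] [3.1409 0.001  2.9478] q [ 0.3569  0.3344 -0.4143  0.8209  0.      0.5507] F [-0.502   0.5229  0.08  ]
```

View pics/p1.png

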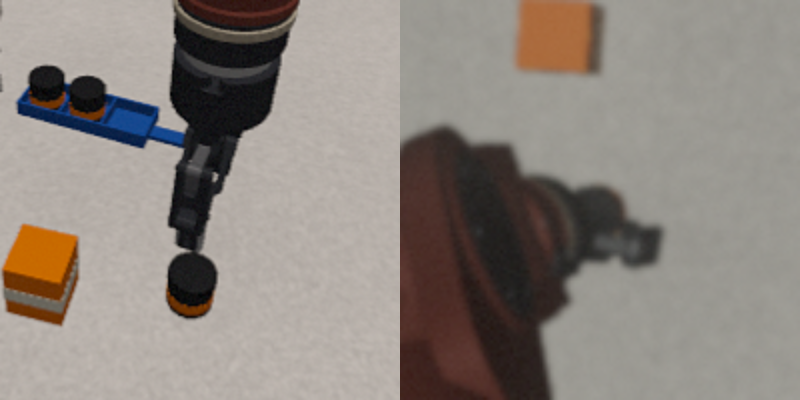

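The gripper hangs over the spare jar. The near finger is at about (190,240) in the crop, in front of the jar lid at (192,270), and the carton is clear. I'll descend and grip.

```bash
python3 -m pendant '[[[-1.5,0,25,0,85],[0,0,25,0,85],[0,0,16,0,85],[0,0,10,0,85],[0,0,0,0,85]]]'
python3 -m pendant '[[[0,0,0,0,30],[0,0,0,0,30],[0,0,0,0,30],[0,0,0,0,30],[0,0,0,0,30],[0,0,0,0,30]]]'
python3 go.py .5296 .0097 .12 -.192
```

```text
time: 5.82
position: [0.4356, 0.2394, 0.033]
tool_rot: [3.141, 0.0, 2.949]
force: [-1.0, 0.2, 0.9]
finger_gap: 0.99
grip_force: 0.0
time: 6.58
position: [0.4376, 0.2393, 0.0358]
tool_rot: [3.141, 0.005, 2.949]
force: [-6.1, -5.8, 37.5]
finger_gap: 0.354
grip_force: 18.5
t 6.575 shift [-134.7 -207.7  -83.7] turn -0.04 pos [0.4376 0.2393 0.0358] [3.1408 0.0049 2.9488] q [ 0.3551  0.4323 -0.5002  0.6336 -0.0019  0.5479] F [-6.0677 -5.8474 37.4917]
```

```bash
python3 - <<'E'
from h import *
im,d=get_image("side"); i2,_=get_image("top")
cv2.imwrite("pics/p2.png",cv2.hconcat([cv2.resize(im[230:330,270:370],(400,400)),cv2.resize(i2[230:300,130:200],(400,400))]))
E
```

```text
(no output)
```

View pics/p2.png

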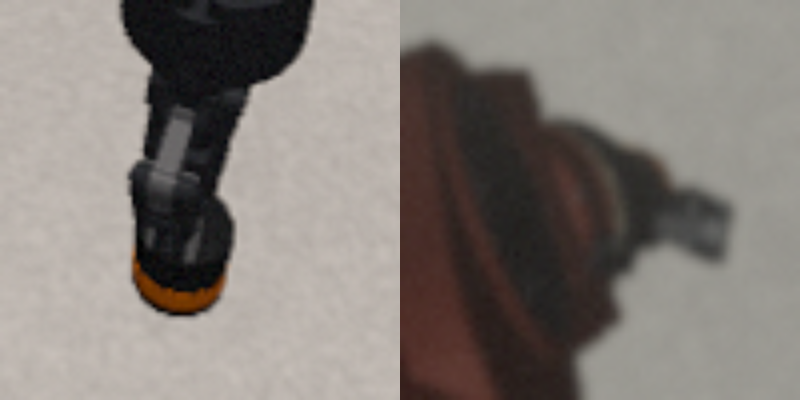

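The side crop shows the near finger in front of the lid at (170,240), with the jar upright on the bench and its orange band at (180,290). The closing swing seems to have pressed the jar down. I'll relieve the height and check the force.

```bash
python3 -m pendant '[[[0,0,-3,0,30],[0,0,0,0,30],[0,0,0,0,30]]]'; python3 -m pendant '[[[0,0,-3,0,30],[0,0,0,0,30],[0,0,0,0,20],[0,0,0,0,20]]]'
```

```text
time: 7.05
position: [0.4356, 0.2395, 0.036]
tool_rot: [3.141, 0.0, 2.949]
force: [-1.6, -0.3, 8.4]
finger_gap: 0.351
grip_force: 4.1
time: 7.55
position: [0.4353, 0.2393, 0.0386]
tool_rot: [-3.141, -0.0, 2.949]
force: [-0.5, 0.3, -1.1]
finger_gap: 0.237
grip_force: 0.0
```

```bash
python3 - <<'E'
from h import *
im,d=get_image("side"); i2,_=get_image("top")
cv2.imwrite("pics/p3.png",cv2.hconcat([cv2.resize(im[230:330,270:370],(590,590),interpolation=cv2.INTER_CUBIC)]))
P=cloud("side",d); np.set_printoptions(precision=4,suppress=True)
ms=masks(im)
b=(P[...,0]>.38)&(P[...,0]<.5)&(P[...,1]>.2)&(P[...,1]<.29)&(P[...,2]>.005)&(P[...,2]<.1)
for z in range(5,100,5):
    q=P[b&(abs(P[...,2]-z/1000)<.0025)]
    if len(q): print(z,len(q),q.min(0),q.max(0))
o=P[b&ms["ora"]]; print("ora",len(o),o.min(0),o.max(0),np.median(o,0))
E
```

```text
5 14 [0.421  0.2463 0.005 ] [0.4575 0.2621 0.0074]
10 34 [0.4148 0.2432 0.0082] [0.4579 0.2618 0.0123]
15 46 [0.4152 0.2393 0.0126] [0.4588 0.2622 0.0175]
20 39 [0.4156 0.2456 0.0175] [0.4562 0.2619 0.0225]
25 36 [0.4164 0.248  0.0227] [0.4566 0.2617 0.0274]
30 32 [0.4151 0.246  0.0275] [0.457  0.2623 0.0325]
35 40 [0.4157 0.2477 0.0325] [0.4574 0.2618 0.0374]
40 83 [0.4146 0.2275 0.0375] [0.4586 0.2622 0.0425]
45 129 [0.415  0.2246 0.0425] [0.4588 0.2619 0.0474]
50 11 [0.4235 0.2297 0.0477] [0.4489 0.2584 0.052 ]
55 22 [0.4225 0.2276 0.0525] [0.4494 0.2627 0.0573]
60 24 [0.4229 0.2293 0.0577] [0.4496 0.2628 0.0624]
65 17 [0.4232 0.2295 0.0628] [0.4457 0.2634 0.0671]
70 11 [0.4238 0.2284 0.0684] [0.4461 0.2632 0.0707]
75 1 [0.4279 0.2555 0.0746] [0.4279 0.2555 0.0746]
80 1 [0.4283 0.2575 0.0798] [0.4283 0.2575 0.0798]
85 1 [0.4256 0.2556 0.0863] [0.4256 0.2556 0.0863]
90 3 [0.4275 0.2598 0.0901] [0.4447 0.2763 0.0913]
95 24 [0.4261 0.2536 0.0925] [0.4549 0.2822 0.0975]
ora 69 [0.4184 0.2496 0.0082] [0.456  0.2622 0.0211] [0.4364 0.2596 0.0134]
```

View pics/p3.png

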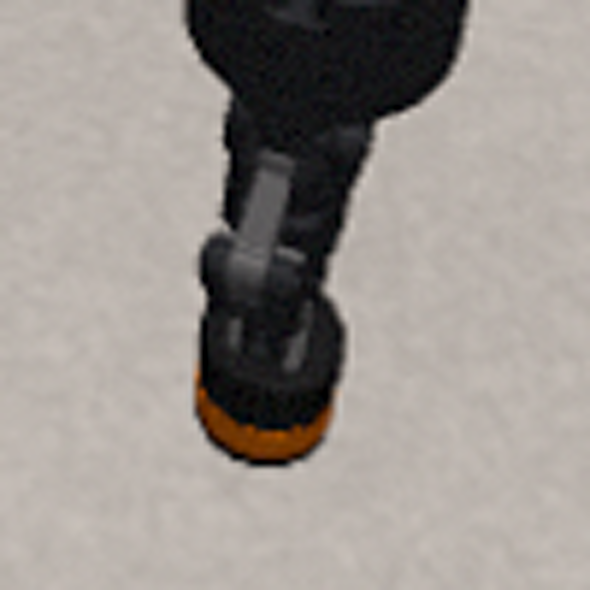

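The fingers are closed over the lid. Their tips sit at z≈0.045 with the TCP at 0.0386, and the jar is still upright at about (0.437, 0.239). The real tip offset therefore has to be measured against the jaw opening.

```bash
cat > tip.py <<'E'
from h import *
np.set_printoptions(precision=4,suppress=True)
im,d=get_image("side"); P=cloud("side",d); s=sense(); p=s["position"]
b=(abs(P[...,0]-p[0])<.02)&(abs(P[...,1]-p[1])<.09)&(P[...,2]>.052)&(P[...,2]<p[2]+.03)
q=P[b&(P[...,1]>p[1])]; z=q[:,2]; print("tcp",p,"gap",s["finger_gap"]*85.4,"n",len(q),"near finger: zmin",np.percentile(z,[0,2,5,10]),"tip-ahead mm",1000*(p[2]-np.percentile(z,2)),"ymax",q[:,1].max()-p[1])
lo=q[z<np.percentile(z,15)]; print("low part",lo.mean(0)-p,"ext",lo.min(0)-p,lo.max(0)-p)
E
python3 -m pendant '[[[0,0,-30,0,20],[0,0,-30,0,20],[0,0,-10,0,20],[0,0,0,0,20],[0,0,0,0,20]]]'; python3 tip.py
python3 -m pendant '[[[0,0,0,0,50],[0,0,0,0,50],[0,0,0,0,50],[0,0,0,0,50]]]'; python3 tip.py
python3 -m pendant '[[[0,0,0,0,85],[0,0,0,0,85],[0,0,0,0,85],[0,0,0,0,85]]]'; python3 tip.py
python3 - <<'E'
from h import *
im,d=get_image("side"); cv2.imwrite("pics/p4.png",cv2.resize(im[200:330,250:380],(590,590),interpolation=cv2.INTER_CUBIC))
E
```

```text
time: 8.28
position: [0.4347, 0.2391, 0.1077]
tool_rot: [-3.141, -0.001, 2.949]
force: [-0.1, 0.2, -0.3]
finger_gap: 0.235
grip_force: 0.0
tcp [0.4347 0.2391 0.1076] gap 20.484794102665052 n 94 near finger: zmin [0.1137 0.1143 0.1168 0.12  ] tip-ahead mm -6.633939326607607 ymax 0.024059894101474327
low part [0.0015 0.0157 0.0101] ext [-0.0072  0.0129  0.0061] [0.013  0.0206 0.0134]
time: 8.82
position: [0.4354, 0.2394, 0.1087]
tool_rot: [3.142, -0.0, 2.949]
force: [0.5, 0.2, 0.6]
finger_gap: 0.586
grip_force: 0.0
tcp [0.4354 0.2394 0.1087] gap 50.1672177225814 n 81 near finger: zmin [0.1193 0.1206 0.1221 0.1244] tip-ahead mm -11.942451038187793 ymax 0.03901168607989272
low part [0.0032 0.0305 0.0142] ext [-0.0039  0.0269  0.0106] [0.0162 0.0344 0.0162]
time: 9.38
position: [0.4354, 0.2394, 0.1087]
tool_rot: [3.142, 0.0, 2.949]
force: [0.1, -0.3, 0.0]
finger_gap: 0.994
grip_force: 0.0
tcp [0.4354 0.2394 0.1087] gap 84.61361477506485 n 27 near finger: zmin [0.1276 0.1278 0.1283 0.1292] tip-ahead mm -19.067248702916054 ymax 0.053146770363618784
low part [0.0099 0.0462 0.0198] ext [0.0035 0.0444 0.0189] [0.0181 0.0476 0.0206]
```

View pics/p4.png

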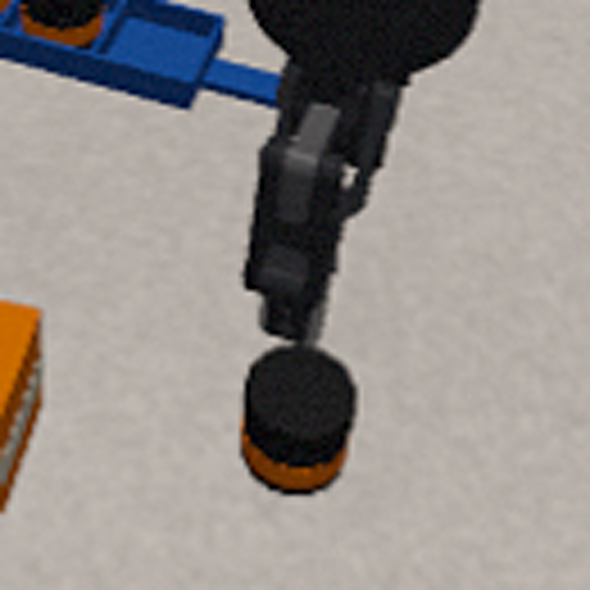

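The crop shows the jar upright at (300,410) with the near fingertip ending behind it at (285,335). The tips stand about 12 mm behind the reported TCP at a 50 mm opening, not 14 mm ahead of it. The earlier lid contact agrees with this. I'll use the measured offset, tip z ≈ TCP z + 11 mm at jar width.

```bash
python3 -m pendant '[[[-1.3,0,30,0,85],[0,0,30,0,85],[0,0,20,0,85],[0,0,10,0,85],[0,0,4.5,0,85],[0,0,0,0,85]]]'
python3 -m pendant '[[[0,0,0,0,55],[0,0,0,0,55],[0,0,0,0,48],[0,0,0,0,42],[0,0,0,0,42],[0,0,0,0,42]]]'
```

```text
time: 10.22
position: [0.437, 0.2392, 0.0145]
tool_rot: [3.141, 0.0, 2.949]
force: [-0.2, -0.8, -0.2]
finger_gap: 0.997
grip_force: 0.0
time: 10.98
position: [0.4369, 0.2392, 0.0149]
tool_rot: [3.141, 0.001, 2.949]
force: [-2.3, -0.9, 8.7]
finger_gap: 0.52
grip_force: 59.9
```

```bash
python3 -m pendant '[[[0,0,-15,0,40],[0,0,-25,0,40],[0,0,-30,0,40],[0,0,-20,0,40],[0,0,0,0,40]]]'
python3 go.py .5296 .0097 .105 -.192
```

```text
time: 11.6
position: [0.4379, 0.2396, 0.1061]
tool_rot: [3.14, 0.003, 2.949]
force: [-0.2, -0.1, -1.6]
finger_gap: 0.518
grip_force: 61.1
t 11.6 shift [-133.9 -208.2    1.1] turn -0.02 pos [0.4379 0.2396 0.1061] [3.1397 0.003  2.9492] q [ 0.3541  0.3417 -0.4149  0.8107  0.      0.5464] F [-0.1732 -0.0761 -1.5524]
```

```bash
python3 -m pendant '[[[-22,-34.5,0,0,40],[-22,-34.5,0,0,40],[-22,-34.5,0,0,40],[-22,-34.5,0,0,40],[-22,-34.5,0,0,40],[-22,-34.5,0,0,40],[0,0,0,0,40],[0,0,0,0,40]]]'
python3 go.py .5296 .0097 .0185 -.192
python3 - <<'E'
from h import *
np.set_printoptions(precision=4,suppress=True)
im,d=get_image("side"); P=cloud("side",d); p=sense()["position"]; cv2.imwrite("pics/p5.png",cv2.resize(im[120:260,200:370],(720,590),interpolation=cv2.INTER_CUBIC))
o=P[masks(im)["ora"]&(abs(P[...,0]-p[0])<.04)&(abs(P[...,1]-p[1])<.04)&(P[...,2]>.055)]; print("held band",len(o),o.min(0),o.max(0))
i,t=get_image("top"); Q=cloud("top",t); y=masks(i)["yel"]; print("yel",np.median(Q[y&(Q[...,0]>.4)&(Q[...,0]<.5)],0), [c for _,_,c in blobs(y,10)])
E
```

```text
time: 12.6
position: [0.5258, 0.0111, 0.1036]
tool_rot: [3.141, -0.002, 2.949]
force: [-0.2, 0.6, -0.5]
finger_gap: 0.519
grip_force: 61.3
t 12.6 shift [-4.1 -0.7 85.1] turn -0.05 pos [0.5258 0.0111 0.1036] [ 3.1413 -0.0015  2.9488] q [-0.1182  0.3934 -0.3417  0.8372  0.0004  0.0746] F [-0.1816  0.618  -0.5471]
held band 22 [0.5055 0.022  0.097 ] [0.5282 0.0336 0.1084]
yel [nan nan nan] []
  return _methods._mean(a, axis=axis, dtype=dtype,
  ret = um.true_divide(
```

View pics/p5.png

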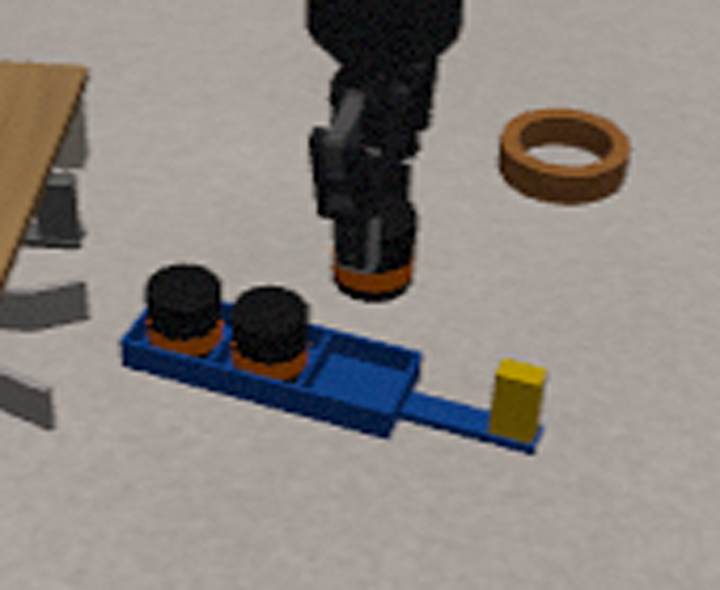

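The jar hangs upright at (373,250), over and behind the empty place at (365,380). The tab is at (518,400) and the tape is untouched. I'll correct in x and lower to just above the walls.

```bash
python3 -m pendant '[[[-4.1,-0.7,20,0,40],[0,0,20,0,40],[0,0,15,0,40],[0,0,0,0,40],[0,0,0,0,40]]]'
python3 go.py .5296 .0097 .0188 -.192
python3 - <<'E'
from h import *
np.set_printoptions(precision=4,suppress=True)
im,d=get_image("side"); P=cloud("side",d); m=masks(im)
# lid/ band of held jar vs jar_mid vs tray in tray axes
c,s=np.cos(-.192),np.sin(-.192); T=lambda q:np.c_[(q[:,0]-.5836)*c+(q[:,1]+.0008)*s,-(q[:,0]-.5836)*s+(q[:,1]+.0008)*c,q[:,2]]*1000
t=T(P.reshape(-1,3)); o=m["ora"].ravel(); bl=m["blue"].ravel()
near=(abs(t[:,0])<260)&(abs(t[:,1])<60)
for n,k in(("band held",o&near&(t[:,0]<-27)),("band mid",o&near&(abs(t[:,0])<27)),("band back",o&near&(t[:,0]>27)),("blue walls",bl&near&(t[:,2]>10)&(t[:,0]>-95)),("yel",m["yel"].ravel()&near)):
    q=t[k]; print(n,len(q),np.percentile(q,2,axis=0) if len(q) else "",np.percentile(q,98,axis=0) if len(q) else "")
E
```

```text
time: 13.32
position: [0.5309, 0.0094, 0.0497]
tool_rot: [3.142, 0.001, 2.95]
force: [0.3, -0.1, -0.3]
finger_gap: 0.514
grip_force: 61.3
t 13.325 shift [ 1.3  0.  30.9] turn -0.0 pos [0.5309 0.0094 0.0497] [3.1416 0.0006 2.9495] q [-0.12    0.4648 -0.3944  0.711  -0.      0.0721] F [ 0.2709 -0.1394 -0.2985]
band held 26 [-75.2551   5.3771  41.7182] [-52.1146  21.8536  53.3099]
band mid 32 [-20.3165   2.4982  13.7074] [15.1363 20.3265 23.8666]
band back 34 [33.5233  0.7694 13.3804] [68.5974 19.1458 26.9022]
blue walls 344 [-83.282  -28.8583  10.4285] [82.8507 28.354  34.1404]
yel 152 [-158.2712   -7.0561    7.7555] [-134.0187    6.9649   49.7093]
```

```bash
python3 -m pendant '[[[1.2,0,10,0,40],[0,0,10,0,40],[0,0,6,0,40],[0,0,2,0,40],[0,0,0,0,40]]]'
python3 -m pendant '[[[0,0,1,0,40],[0,0,1,0,40],[0,0,0,0,40]]]'; python3 go.py .5296 .0097 .0188 -.192
```

```text
time: 14.0
position: [0.5294, 0.0094, 0.0211]
tool_rot: [3.142, -0.0, 2.949]
force: [0.0, 0.2, -0.7]
finger_gap: 0.518
grip_force: 61.3
time: 14.38
position: [0.5294, 0.0094, 0.0192]
tool_rot: [3.142, 0.0, 2.949]
force: [0.1, 0.4, 0.1]
finger_gap: 0.512
grip_force: 61.3
t 14.375 shift [-0.1  0.3  0.4] turn -0.03 pos [0.5294 0.0094 0.0192] [3.1416 0.0001 2.9491] q [-0.1203  0.5047 -0.4275  0.6385 -0.      0.0722] F [0.0841 0.3711 0.0686]
```

Almost on the floor, so release gently, then rise.

```bash
python3 -m pendant '[[[0,0,0.5,0,40],[0,0,0,0,55],[0,0,0,0,70],[0,0,0,0,80],[0,0,0,0,80],[0,0,-10,0,80],[0,0,-30,0,80],[0,0,-40,0,80],[0,0,-20,0,80]]]'
python3 -m pendant '[[[45,0,0,0,80],[45,0,0,0,80],[0,0,0,0,80]]]'
cat > chk.py <<'E'
from h import *
np.set_printoptions(precision=4,suppress=True)
im,d=get_image("side"); P=cloud("side",d); m=masks(im)
t=P.reshape(-1,3); near=(t[:,0]>.3)&(t[:,0]<.76)&(abs(t[:,1])<.09)&(t[:,2]<.1)
w=t[m["blue"].ravel()&near&(t[:,2]>.01)]; y=t[m["yel"].ravel()&near]
yc=y[y[:,2]>.045].mean(0) if len(y) else None
print("yel top",yc,len(y))
r=cv2.minAreaRect((w[:,:2]*1000).astype(np.float32)); print("walls rect",r)
for b,s,ce in blobs(m["blk"]&near.reshape(384,512)&(P[...,2]>.040),15): print("lid",s[4],ce.round(1),np.median(P[b],0),np.percentile(P[b][:,2],[5,95]))
cv2.imwrite("pics/last.png",im)
E
python3 chk.py; python3 go.py .4393 .0272 .03 -.192
```

```text
time: 15.5
position: [0.5304, 0.0094, 0.1214]
tool_rot: [3.141, 0.003, 2.949]
force: [-0.5, 0.3, -0.0]
finger_gap: 0.938
grip_force: 0.0
time: 15.88
position: [0.4378, 0.0273, 0.1191]
tool_rot: [-3.141, -0.002, 2.95]
force: [0.4, -0.3, 0.5]
finger_gap: 0.934
grip_force: 0.0
yel top [0.4402 0.0266 0.0484] 106
walls rect ((583.6267700195312, -1.27288818359375), (59.48902130126953, 167.75904846191406), 79.4369888305664)
lid 183 [243.  188.9] [ 0.6371 -0.0083  0.0465] [0.0412 0.0484]
lid 191 [263.2 194.3] [0.5842 0.0021 0.0465] [0.041 0.048]
lid 205 [285.4 200.4] [0.5287 0.0152 0.0465] [0.0419 0.048 ]
t 15.925 shift [ 1.2  0.1 89.5] turn -0.0 pos [0.4404 0.0269 0.1195] [3.1415 0.0008 2.9495] q [-0.105   0.2282 -0.5373  0.8046 -0.      0.087 ] F [ 1.2361 -0.2403  0.11  ]
```

The spare jar is seated level with the others, with all lids at z≈0.047. Before gripping the tab I'll measure where the gripper body starts, since it must clear the shelf edge.

```bash
python3 -m pendant '[[[0,0,0,0,40],[0,0,0,0,40],[0,0,0,0,40],[0,0,0,0,40]]]'; python3 - <<'E'
from h import *
np.set_printoptions(precision=4,suppress=True)
im,d=get_image("side"); P=cloud("side",d); p=sense()["position"]; print(p)
t=P.reshape(-1,3)-p; k=(abs(t[:,0])<.07)&(abs(t[:,1])<.08)&(t[:,2]>-.03)&(t[:,2]<.12); t=t[k]*1000
for z in range(-5,110,5):
    q=t[(t[:,2]>=z)&(t[:,2]<z+5)]
    if len(q): print(z,len(q),q.min(0).round(),q.max(0).round())
cv2.imwrite("pics/p6.png",cv2.resize(im[100:260,200:400],(740,590),interpolation=cv2.INTER_CUBIC))
E
```

```text
time: 16.42
position: [0.4412, 0.0266, 0.1186]
tool_rot: [-3.142, -0.0, 2.949]
force: [-0.2, -0.6, -0.9]
finger_gap: 0.47
grip_force: 0.0
[0.4411 0.0266 0.1186]
5 8 [ -9. -20.   9.] [13. 26. 10.]
10 15 [-15. -23.  10.] [16. 28. 15.]
15 26 [-15. -21.  15.] [16. 33. 20.]
20 24 [-14. -21.  20.] [15. 34. 25.]
25 29 [-15. -24.  25.] [15. 34. 30.]
30 25 [-15. -21.  30.] [16. 37. 34.]
35 31 [-15. -20.  35.] [16. 36. 40.]
40 12 [-14. -19.  40.] [12. 35. 45.]
45 2 [-17. -28.  47.] [-6. 32. 48.]
50 13 [-19. -27.  50.] [-2. 48. 55.]
55 31 [-16. -23.  55.] [22. 52. 60.]
60 46 [-16. -21.  60.] [22. 54. 65.]
65 22 [-15. -15.  65.] [23. 56. 70.]
70 25 [-19. -15.  70.] [23. 57. 75.]
75 44 [-21. -24.  75.] [23. 60. 80.]
80 39 [-21. -23.  80.] [24. 61. 85.]
85 46 [-20. -19.  85.] [24. 64. 90.]
90 50 [-18.  -9.  90.] [24. 65. 95.]
95 50 [-19.  -7.  95.] [ 24.  65. 100.]
100 64 [-22. -16. 100.] [ 25.  67. 105.]
105 116 [-22. -13. 105.] [ 25.  67. 110.]
```

View pics/p6.png

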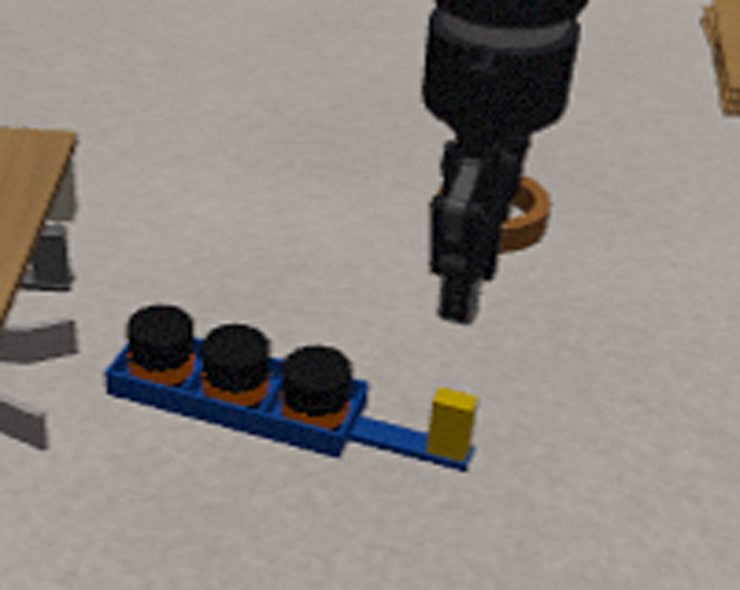

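All three jars are standing in the tray at (160,345), (235,360) and (317,385). The fingers are above the yellow tab at (452,400), and the lower gripper body starts about 50 mm above the TCP. At TCP z ≈ 0.027 the tips grip the top 18 mm of the tab, and the body stays above the shelf top.

```bash
python3 -m pendant '[[[1.2,0,40,0,40],[0,0,30,0,40],[0,0,15,0,40],[0,0,6.5,0,40],[0,0,0,0,40]]]'; python3 -m pendant '[[[0,0,0,0,28],[0,0,0,0,20],[0,0,0,0,12],[0,0,0,0,10],[0,0,0,0,10],[0,0,0,0,10]]]'; python3 go.py .4556 -.0016 .027 .0927
```

```text
time: 17.1
position: [0.4398, 0.0269, 0.0272]
tool_rot: [-3.142, -0.0, 2.949]
force: [-0.1, -0.2, 0.0]
finger_gap: 0.471
grip_force: 0.0
time: 17.85
position: [0.4403, 0.0268, 0.0279]
tool_rot: [-3.142, 0.001, 2.949]
force: [-1.7, 0.0, 7.9]
finger_gap: 0.17
grip_force: 59.1
t 17.85 shift [-20.4 -24.9   1. ] turn -16.35 pos [0.4403 0.0268 0.0279] [-3.1415  0.0012  2.9489] q [-0.1052  0.3612 -0.6535  0.5549 -0.0002  0.0876] F [-1.6773  0.0374  7.9347]
```

```bash
python3 -m pendant '[[[0,0,-0.5,0,10],[-1.4,-2.3,0,-1.5,10],[-1.4,-2.3,0,-1.5,10],[-1.4,-2.3,0,-1.5,10],[-1.4,-2.3,0,-1.5,10],[-1.4,-2.3,0,-1.5,10],[-1.4,-2.3,0,-1.5,10],[0,0,0,0,10]]]'; python3 -m pendant '[[[-1.4,-2.3,0,-1.5,10],[-1.4,-2.3,0,-1.5,10],[-1.4,-2.3,0,-1.5,10],[-1.4,-2.3,0,-1.5,10],[-1.4,-2.3,0,-1.4,10],[0,0,0,0,10],[0,0,0,0,10]]]'; python3 go.py .4556 -.0016 .027 .0927; python3 chk.py
```

```text
time: 18.85
position: [0.4452, 0.0119, 0.0279]
tool_rot: [-3.141, -0.002, 3.107]
force: [-6.0, -1.6, 11.0]
finger_gap: 0.164
grip_force: 60.3
time: 19.73
position: [0.4523, 0.0005, 0.0279]
tool_rot: [-3.141, -0.002, -3.047]
force: [-7.0, -1.4, 11.5]
finger_gap: 0.172
grip_force: 60.3
t 19.725 shift [-3.1 -2.4  0.9] turn 0.1 pos [0.4523 0.0005 0.0279] [-3.1412 -0.0022 -3.0471] q [-0.1601  0.3798 -0.6215  0.5715 -0.0009 -0.2546] F [-7.0317 -1.4008 11.5201]
yel top [0.4639 0.001  0.0494] 73
walls rect ((598.5111083984375, 14.04642105102539), (166.52389526367188, 60.32319259643555), 5.085587501525879)
lid 105 [318.2 200.1] [0.4524 0.0211 0.0633] [0.0444 0.0974]
lid 195 [233.6 196. ] [0.6525 0.0226 0.0465] [0.0417 0.048 ]
lid 196 [256.2 197.6] [0.5981 0.0181 0.0464] [0.042  0.0479]
lid 207 [279.9 199.7] [0.5415 0.0143 0.0465] [0.0413 0.0481]
```

```bash
python3 -m pendant '[[[-1,-0.8,-1,0,10],[-2,-0.8,0,0,10],[-2,-0.7,0,0,10],[-5,0,0,0,10],[0,0,0,0,10]]]'; python3 -m pendant '[[[-6,0,0,0,10],[-6,0,0,0,10],[-6,0,0,0,10],[-6,0,0,0,10],[-6,0,0,0,10],[-6,0,0,0,10],[0,0,0,0,10]]]'; python3 chk.py; python3 go.py .73 .0239 .027 .0927
```

```text
time: 20.4
position: [0.4648, -0.0006, 0.0288]
tool_rot: [-3.141, 0.001, -3.048]
force: [0.9, 0.7, -3.5]
finger_gap: 0.169
grip_force: 58.5
time: 21.28
position: [0.5007, 0.0028, 0.0288]
tool_rot: [-3.141, 0.001, -3.048]
force: [-0.0, -0.7, -3.4]
finger_gap: 0.166
grip_force: 58.5
yel top [0.5007 0.0097 0.0531] 69
walls rect ((646.2852172851562, 16.23107147216797), (167.7764129638672, 60.872779846191406), 5.233272552490234)
lid 199 [214.  194.1] [0.7009 0.026  0.0464] [0.0415 0.048 ]
lid 195 [236.3 195.8] [0.6463 0.0208 0.0466] [0.0416 0.0482]
lid 205 [259.7 197.7] [0.5899 0.0168 0.0468] [0.0418 0.0487]
lid 94 [297.5 198.9] [0.4996 0.0228 0.0626] [0.0441 0.0952]
t 21.325 shift [-230.6   -0.5    2.1] turn 0.07 pos [0.5004 0.0028 0.0288] [-3.1415  0.0011 -3.0477] q [-0.1407  0.4473 -0.4988  0.6236  0.0002 -0.2346] F [ 1.5082  0.2293 -2.1618]
```

```bash
python3 -m pendant '[[[-6,0,0.3,0,10],[-6,0,0,0,10],[-6,0,0,0,10],[-6,0,0,0,10],[-6,0,0,0,10],[-6,0,0,0,10],[-6,0,0,0,10],[-6,0,0,0,10],[-6,0,0,0,10],[-6,0,0,0,10],[0,0,0,0,10]]]'; python3 go.py .73 .0239 .027 .0927;python3 chk.py
```

```text
time: 22.7
position: [0.5604, 0.0084, 0.0285]
tool_rot: [-3.141, 0.001, -3.048]
force: [1.8, 0.3, -2.4]
finger_gap: 0.168
grip_force: 58.6
t 22.7 shift [-170.3   -0.5    1.8] turn 0.07 pos [0.5604 0.0084 0.0285] [-3.1415  0.0014 -3.0477] q [-0.1155  0.5373 -0.3335  0.6986  0.0002 -0.2094] F [ 1.84    0.2825 -2.3885]
yel top [0.5492 0.0131 0.0543] 61
walls rect ((683.309326171875, 20.158161163330078), (122.0378189086914, 60.68239212036133), 5.4686360359191895)
lid 199 [212.1 194.1] [0.7057 0.0263 0.0465] [0.0413 0.0482]
lid 195 [235.1 196.1] [0.6489 0.0219 0.0467] [0.042  0.0483]
lid 93 [271.1 197.2] [0.5596 0.0283 0.0615] [0.0445 0.0976]
```

```bash
python3 -m pendant '[[[-6,0,0.3,0,10],[-6,0,0,0,10],[-6,0,0,0,10],[-6,0,0,0,10],[-6,0,0,0,10],[-6,0,0,0,10],[-6,0,0,0,10],[-6,0,0,0,10],[-6,0,0,0,10],[-6,0,0,0,10],[-6,0,0,0,10],[0,0,0,0,10]]]';python3 -m pendant '[[[-6,0,0,0,10],[-6,0,0,0,10],[-6,0,0,0,10],[-5,0,0,0,10],[0,0,0,0,10],[0,0,0,0,10]]]'; python3 go.py .73 .0239 .027 .0927
```

```text
time: 24.25
position: [0.6262, 0.0146, 0.0282]
tool_rot: [-3.141, 0.002, -3.048]
force: [1.3, 0.7, -2.1]
finger_gap: 0.172
grip_force: 58.5
time: 25.0
position: [0.6485, 0.0168, 0.0282]
tool_rot: [-3.142, 0.001, -3.048]
force: [2.1, 0.6, -2.6]
finger_gap: 0.166
grip_force: 58.5
t 25.0 shift [-81.8  -0.5   1.3] turn 0.06 pos [0.6485 0.0168 0.0282] [-3.1415  0.001  -3.0478] q [-0.0868  0.6768 -0.0642  0.8288  0.0001 -0.1806] F [ 2.0898  0.6499 -2.6119]
```

```bash
python3 -m pendant '[[[-4,0,0,0,10],[-4,0,0,0,10],[-4,0,0,0,10],[-2,0,0,0,10]]]';python3 -m pendant '[[[-1,0,0,0,10],[-1,0,0,0,10],[-1,0,0,0,10]]]';python3 -m pendant '[[[-1,0,0,0,10],[-1,0,0,0,10],[-1,0,0,0,10]]]'
```

```text
time: 25.5
position: [0.6621, 0.0181, 0.0281]
tool_rot: [-3.142, -0.0, -3.048]
force: [-3.3, -0.2, 1.2]
finger_gap: 0.164
grip_force: 58.8
time: 25.88
position: [0.665, 0.0184, 0.0281]
tool_rot: [3.142, 0.0, -3.048]
force: [-1.0, -0.5, -0.8]
finger_gap: 0.172
grip_force: 58.7
time: 26.25
position: [0.668, 0.0186, 0.0281]
tool_rot: [3.142, 0.0, -3.048]
force: [-1.8, -0.8, -1.6]
finger_gap: 0.17
grip_force: 58.7
```

```bash
python3 go.py .73 .0239 .027 .0927
```

```text
t 26.25 shift [-62.3  -0.6   1.1] turn 0.07 pos [0.668  0.0186 0.0281] [ 3.1416  0.     -3.0478] q [-0.0814  0.7104  0.0023  0.8627  0.     -0.1752] F [-1.8024 -0.7944 -1.5973]
```

```bash
for i in 1; do python3 -m pendant '[[[-1,0,0,0,10],[-1,0,0,0,10],[-1,0,0,0,10]]]'; done | grep -E "position|force: \["; python3 -m pendant '[[[-1,0,0,0,10],[-1,0,0,0,10]]]'| grep -E "position|force: \["; python3 -m pendant '[[[-1,0,0,0,10],[-1,0,0,0,10]]]'| grep -E "position|force: \["
```

```text
position: [0.6709, 0.0189, 0.0281]
force: [-2.8, 0.0, -1.3]
position: [0.6729, 0.0191, 0.0281]
force: [-2.9, -0.4, -1.3]
position: [0.6749, 0.0193, 0.0281]
force: [-1.7, -0.5, -2.3]
```

```bash
python3 -m pendant '[[[-1,0,0,0,10],[-1,0,0,0,10]]]'| grep -E "position|force: \["; python3 -m pendant '[[[-1,0,0,0,10],[-1,0,0,0,10]]]'| grep -E "position|force: \["; python3 -m pendant '[[[-1,0,0,0,10],[-1,0,0,0,10]]]'| grep -E "position|force: \["
```

```text
position: [0.6769, 0.0195, 0.0281]
force: [-2.7, 0.2, -0.8]
position: [0.6789, 0.0196, 0.0281]
force: [-2.4, 0.5, -1.5]
position: [0.6809, 0.0199, 0.0281]
force: [-1.4, -0.9, -2.1]
```

```bash
python3 -m pendant '[[[-1,0,0,0,10],[-1,0,0,0,10]]]'| grep -E "position|force: \["; python3 -m pendant '[[[-1,0,0,0,10],[-1,0,0,0,10]]]'| grep -E "position|force: \["
```

```text
position: [0.6829, 0.02, 0.0281]
force: [-1.5, -0.8, -1.8]
position: [0.6849, 0.0202, 0.0281]
force: [-2.4, -0.1, -2.0]
```

```bash
python3 -m pendant '[[[-1,0,0,0,10],[-1,0,0,0,10]]]'| grep -E "position|force: \["
```

```text
position: [0.6869, 0.0204, 0.0281]
force: [-2.0, -0.3, -1.1]
```

```bash
python3 -m pendant '[[[-1,0,0,0,10],[-1,0,0,0,10]]]'| grep -E "position|force: \["; python3 -m pendant '[[[-1,0,0,0,10],[-1,0,0,0,10]]]'| grep -E "position|force: \["
```

```text
position: [0.6888, 0.0206, 0.0281]
force: [-1.5, -0.4, -1.8]
position: [0.6909, 0.0208, 0.0281]
force: [-1.5, 0.7, -0.7]
```

```bash
python3 -m pendant '[[[-1,0,0,0,10],[-1,0,0,0,10]]]'| grep -E "position|force: \["
```

```text
position: [0.6928, 0.021, 0.0281]
force: [-1.3, 0.1, -2.7]
```

```bash
python3 -m pendant '[[[-1,0,0,0,10],[-1,0,0,0,10]]]'| grep -E "position|force: \["; python3 -m pendant '[[[-1,0,0,0,10],[-1,0,0,0,10]]]'| grep -E "position|force: \["
```

```text
position: [0.6948, 0.0212, 0.0281]
force: [-1.4, 0.6, -1.1]
position: [0.6968, 0.0213, 0.0281]
force: [-1.6, 0.5, -1.3]
```

```bash
python3 -m pendant '[[[-1,0,0,0,10],[-1,0,0,0,10]]]'| grep -E "position|force: \["; python3 chk.py
```

```text
position: [0.6984, 0.0215, 0.028]
force: [-3.5, -1.0, 1.0]
yel top [0.6868 0.0237 0.0503] 49
walls rect ((725.9874267578125, 82.17864990234375), (0.0, 0.0), 0.0)
lid 150 [213.8 190.5] [0.6914 0.0409 0.0779] [0.0456 0.0983]
```

```bash
python3 -m pendant '[[[-1,0,0,0,10],[0,0,0,0,10]]]'| grep -E "position|force: \["; python3 -m pendant '[[[-1,0,0,0,10],[0,0,0,0,10]]]'| grep -E "position|force: \["
```

```text
position: [0.6989, 0.0216, 0.0281]
force: [-6.6, -0.7, 1.7]
position: [0.6993, 0.0216, 0.028]
force: [-8.2, -2.0, 3.7]
```

```bash
python3 -m pendant '[[[-1,0,0,0,10],[0,0,0,0,10]]]'| grep -E "position|force: \["; python3 -m pendant '[[[-0.7,0,0,0,10],[0,0,0,0,10]]]'| grep -E "position|force: \["
```

```text
position: [0.6997, 0.0216, 0.028]
force: [-11.0, -1.6, 5.1]
position: [0.7, 0.0217, 0.0281]
force: [-12.3, -1.6, 7.6]
```

```bash
python3 -m pendant '[[[-0.7,0,0,0,10],[-0.6,0,0,0,10],[0,0,0,0,10],[0,0,0,0,10]]]'| grep -E "position|force: \["; python3 -m pendant '[[[0,0,0,0,10],[0,0,0,0,10],[0,0,0,0,10],[0,0,0,0,10]]]'| grep -E "position|force: \["; python3 go.py .73 .0239 .027 .0927
```

```text
position: [0.7005, 0.0217, 0.028]
force: [-15.7, -2.1, 9.7]
position: [0.7005, 0.0217, 0.0281]
force: [-16.3, -2.4, 9.3]
t 32.175 shift [-29.6  -0.6   0.9] turn 0.05 pos [0.7005 0.0217 0.0281] [-3.1415 -0.006  -3.048 ] q [-0.0727  0.7722  0.1269  0.9313 -0.0011 -0.1663] F [-16.2666  -2.3552   9.3066]
```

Pressed at about 10 N on the pad for over half a second. Now open and rise straight up.

```bash
python3 -m pendant '[[[0,0,0,0,20],[0,0,0,0,32],[0,0,0,0,40],[0,0,0,0,40],[0,0,0,0,40]]]'; python3 -m pendant '[[[0,0,-5,0,40],[0,0,-15,0,40],[0,0,-30,0,40],[0,0,-40,0,40],[30,0,-20,0,40],[50,0,0,0,40],[50,0,0,0,40],[50,0,0,0,40],[0,0,0,0,40]]]'; python3 chk.py
python3 - <<'E'
from h import *
im=cv2.imread("pics/last.png"); cv2.imwrite("pics/p7.png",cv2.resize(im[120:280,100:320],(800,580)))
E
```

```text
time: 32.8
position: [0.7038, 0.022, 0.0281]
tool_rot: [3.142, 0.0, -3.048]
force: [-0.0, -1.1, -0.7]
finger_gap: 0.468
grip_force: 0.0
time: 33.92
position: [0.5208, 0.0053, 0.139]
tool_rot: [3.141, -0.002, -3.048]
force: [0.8, -0.7, 1.6]
finger_gap: 0.467
grip_force: 0.0
yel top [0.6978 0.0218 0.0486] 61
walls rect ((724.9871826171875, 84.259765625), (0.0, 0.0), 0.0)
```

View pics/p7.png

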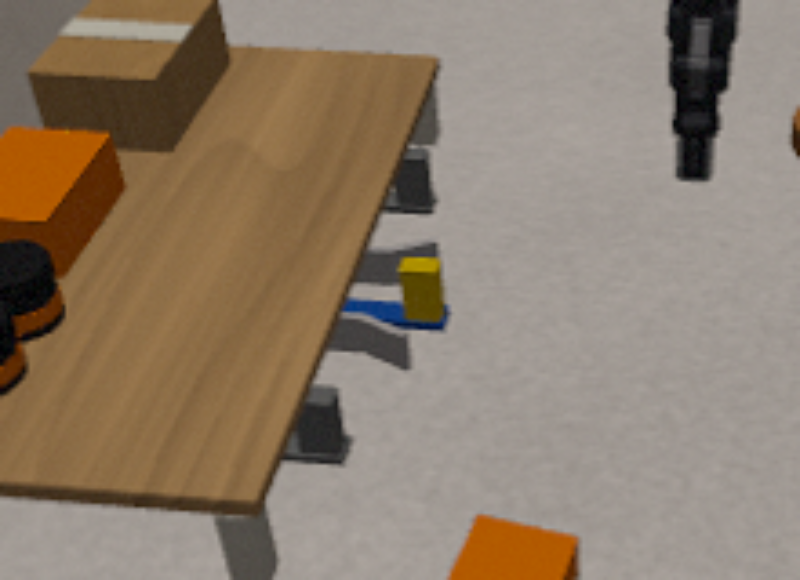

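The tab is at (422,285) between the flares, the tray is straight and nothing else has moved. To make sure the tray rests on the buffer by friction alone, I'll nudge the tab with closed fingers and then back off slowly.

```bash
python3 -m pendant '[[[0,0,0,0,0],[0,0,0,0,0],[0,0,0,0,0]]]' >/dev/null; python3 go.py .6507 .0168 .014 .0927
```

```text
t 34.35 shift [-126.1   -0.2  124. ] turn 0.07 pos [0.5252 0.0052 0.138 ] [ 3.1416  0.0001 -3.0476] q [-0.1294  0.3558 -0.2975  0.9175  0.     -0.2234] F [-0.2674  0.369   0.109 ]
```

```bash
python3 -m pendant '[[[-40,0,0,0,0],[-40,0,0,0,0],[-36,0,10,0,0],[-10,0,30,0,0],[0,0,35,0,0],[0,0,30,0,0],[0,0,14,0,0],[0,0,5,0,0],[0,0,0,0,0]]]'; python3 -m pendant '[[[-3,0,0,0,0],[-3,0,0,0,0],[-3,0,0,0,0],[-1.5,0,0,0,0],[0,0,0,0,0]]]'
```

```text
time: 35.48
position: [0.6505, 0.0169, 0.0147]
tool_rot: [-3.141, 0.001, -3.048]
force: [-0.9, -0.1, 0.0]
finger_gap: -0.001
grip_force: 0.0
time: 36.1
position: [0.6605, 0.0179, 0.0141]
tool_rot: [3.142, -0.0, -3.048]
force: [0.2, 0.9, -0.4]
finger_gap: 0.0
grip_force: 0.0
```

```bash
python3 -m pendant '[[[-2,0,0,0,0],[-2,0,0,0,0],[-1,0,0,0,0],[-1,0,0,0,0],[-1,0,0,0,0]]]'| grep -E "position|force: \["; python3 -m pendant '[[[-1,0,0,0,0],[-1,0,0,0,0]]]'| grep -E "position|force: \[";  python3 -m pendant '[[[-1,0,0,0,0],[-1,0,0,0,0]]]'| grep -E "position|force: \["
```

```text
position: [0.6674, 0.0186, 0.0141]
force: [0.5, -1.1, -0.1]
position: [0.6694, 0.0188, 0.0141]
force: [-0.2, 0.7, 0.4]
position: [0.6714, 0.019, 0.0141]
force: [0.4, 0.3, 0.6]
```

```bash
python3 -m pendant '[[[-1,0,0,0,0],[-1,0,0,0,0]]]'| grep -E "position|force: \["; python3 -m pendant '[[[-1,0,0,0,0],[-0.5,0,0,0,0]]]'| grep -E "position|force: \["
```

```text
position: [0.6734, 0.0191, 0.0141]
force: [1.1, 0.2, -0.3]
position: [0.6749, 0.0193, 0.0141]
force: [0.4, 0.7, 1.0]
```

```bash
python3 -m pendant '[[[-0.7,0,0,0,0],[0,0,0,0,0]]]'| grep -E "position|force: \["
```

```text
position: [0.675, 0.0193, 0.0141]
force: [-4.2, 0.0, 1.9]
```

```bash
python3 -m pendant '[[[-0.5,0,0,0,0],[0,0,0,0,0]]]'| grep -E "position|force: \[";python3 -m pendant '[[[-0.5,0,0,0,0],[0,0,0,0,0]]]'| grep -E "position|force: \["
```

```text
position: [0.675, 0.0193, 0.014]
force: [-6.8, -1.1, 5.3]
position: [0.675, 0.0193, 0.014]
force: [-9.3, -0.7, 6.8]
```

```bash
python3 -m pendant '[[[-0.5,0,0,0,0],[0,0,0,0,0]]]'| grep -E "position|force: \[";python3 -m pendant '[[[-0.4,0,0,0,0],[0,0,0,0,0]]]'| grep -E "position|force: \["
```

```text
position: [0.6749, 0.0193, 0.014]
force: [-11.1, -2.2, 7.4]
position: [0.6749, 0.0193, 0.014]
force: [-11.0, -1.1, 9.6]
```

```bash
python3 -m pendant '[[[-0.5,0,0,0,0],[0,0,0,0,0]]]'| grep -E "position|force: \[";python3 -m pendant '[[[-0.4,0,0,0,0],[0,0,0,0,0]]]'| grep -E "position|force: \["
```

```text
position: [0.6752, 0.0194, 0.014]
force: [-13.3, -1.5, 9.8]
position: [0.6753, 0.0194, 0.014]
force: [-14.1, -2.5, 12.1]
```

Moving into the pad now. Slow retreat.

```bash
python3 -m pendant '[[[0.4,0,0,0,0],[0.4,0,0,0,0],[0.4,0,0,0,0],[0.4,0,0,0,0],[0.4,0,0,0,0],[0.4,0,0,0,0],[0.4,0,0,0,0],[0.4,0,0,0,0],[0.4,0,0,0,0],[0.4,0,0,0,0],[0.4,0,0,0,0],[0.5,0,0,0,0]]]'; python3 -m pendant '[[[3,0,0,0,0],[10,0,0,0,0],[30,0,-5,0,0],[30,0,-30,0,0],[0,0,-40,0,0],[0,0,-30,0,0],[0,0,0,0,0],[0,0,0,0,0],[0,0,0,0,0],[0,0,0,0,0]]]'; python3 chk.py
```

```text
time: 40.98
position: [0.6737, 0.0192, 0.0142]
tool_rot: [-3.142, 0.0, -3.048]
force: [0.5, -0.1, -0.0]
finger_gap: 0.001
grip_force: 0.0
time: 42.22
position: [0.6002, 0.0124, 0.1181]
tool_rot: [3.141, -0.002, -3.048]
force: [-0.4, 0.4, 1.0]
finger_gap: 0.0
grip_force: 0.0
yel top [0.6981 0.0215 0.0486] 64
walls rect ((726.098388671875, 81.94783020019531), (0.0, 0.0), 0.0)
```

```bash
python3 -c "
from station import *
print(sign_off())"
```

```text
the job is handed in; nothing more can be done
None
```

The job is handed in, with no verdict returned: the spare jar is seated in the front place, and the tray was pressed on the buffer with an estimated 8–12 N (tool force minus estimated friction), then let go. Rest contact with the buffer is inferred from force readings, and the first grasp attempt closed on top of the jar's lid and pressed it down with about 37 N before I corrected the height.

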